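Take down the jewellery stand

TASK

Take the jewellery stand down for packing: unscrew the brass T-bar from the top of the stand (anticlockwise seen from above) without forcing its thread, lift it clear and stand it upright, bar on top, in the lined tray. Then lift the white dish that it held off the stud and nest it, right way up, inside the large white dish. Set both down gently, let go, and leave the other things on the counter where they are.

Things in the scene. Friction and masses are not known exactly. Their poses are not given: they have to be found in the camera images.
- stand: The jewellery stand, fixed: a marble foot (152 mm across, 18 mm high), a brass post and, at height 50 mm, a seat flange (56 mm across) on which the dish rests; the stud rises from it. Origin: centre of the foot's underside, on the stud's axis; z up.
- stud_tip (a point): Tip of the stand's upright brass stud, 119 mm above the counter, on its axis. The stud is 18 mm across; its top 33 mm carry a coarse right-handed thread with two starts: a full anticlockwise turn lifts the T-bar 16 mm.
- tbar: The brass T-bar, about 0.28 kg, 79 mm high: a sleeve 32 mm across and 30 mm high that sits in the dish's collar; above it a clamping flange 45 mm across, 6 mm high; above that a round hub 30 mm across with the cross bar through its top. Origin: centre of the sleeve's underside; z up, x along the cross bar. Screwed down at the start, flange on the collar, origin 56 mm above the counter.
- tbar_bar (a point): Middle of the T-bar's cross bar, on its axis, 71 mm above the T-bar's underside. The bar is straight, 12 mm thick, 168 mm long with 18 mm balls at its ends. The T-bar turns easily and is free after about 1.3 turns (more or less); turned on, it just clicks loosely up and down by 8 mm on the thread's end, still free. Until free, the thread stops a lift. Off the stud it has risen 63 mm.
- dish: The white ceramic dish held on the stand by the T-bar, about 0.26 kg: 124 mm across, rim 24 mm high, floor 5 mm thick, in its centre a white collar tube 43 mm across, 35 mm bore, reaching 36 mm above the underside. It rests loosely on the seat flange round the stud (and T-bar's sleeve); its underside, at height 50 mm, must rise 70 mm to clear the stud. Origin: centre of its underside; z up.
- large_dish: The large white ceramic dish standing on the counter, round, 176 mm across at the rim, 38 mm high, wall 5 mm, floor 6 mm thick and flat, about 150 mm across inside. The small dish fits inside with about 15 mm to spare all round. About 0.75 kg, loose. Origin: centre of its underside; z up.
- tray: The lined tray, which does not move: a low dark wooden tray, 150 mm (its x) by 190 mm (its y), walls 6 mm thick and 20 mm high, with a grey lining whose top is 8 mm above the counter. Origin: centre of its underside; z up.
- cream_jar: Bystander: a round amber jar, 66 mm across, 50 mm high. Origin: centre of its underside.
- perfume: Bystander: a rectangular amber perfume bottle, 35 by 60 mm, 109 mm high. Origin: centre of its underside.
- soap_pump: Bystander: a white soap pump bottle, 66 mm across, 169 mm high. Origin: centre of its underside.
- hairbrush: Bystander: a wooden hairbrush lying bristles down, 220 mm long (its x), 62 mm wide, 33 mm high. Origin: on the counter under its middle.
- bangle: Bystander: a brass bangle lying flat, 70 mm across, 10 mm high. Origin: centre of its underside.
- ring_cone: Bystander: a white ceramic ring cone, 60 mm across, 76 mm high. Origin: centre of its underside.
- compact: Bystander: a round black powder compact, 76 mm across, 16 mm high. Origin: centre of its underside.
Not all that is in view belongs to the job. Leave any black or purple look-alike of the large_dish alone.

How it is judged:
On the way, in this order (a step that is already met when the one before it is completed fails the run):
1. the T-bar is off the stud, above it, with the dish still on the stand (z of tbar in the frame of stand above 0.123 m and distance between dish and stand below 0.062 m), for 0.05 s.
2. the T-bar stands upright in the lined tray, let go (x of tbar in the frame of tray between -0.055 and 0.055 m and y of tbar in the frame of tray between -0.075 and 0.075 m and z of tbar in the frame of tray below 0.012 m and angle between tbar's own z axis and vertical below 0.1 rad and contact force between the fingers and tbar below 0.1 N), for 0.2 s.
3. the dish is off the stud (height (world z) of dish above 0.122 m), for 0.05 s.
At the end, for the whole second after the job is handed in: The T-bar stands upright (within 0.1 rad) on the tray's lining, inside the tray's walls, and the small dish lies flat (within 0.06 rad) and right way up on the floor of the large dish, centres within 22 mm, the large dish standing on the counter; all released and at rest (below 0.02 m/s) (x of tbar in the frame of tray between -0.055 and 0.055 m and y of tbar in the frame of tray between -0.075 and 0.075 m and z of tbar in the frame of tray below 0.012 m and angle between each of tbar, dish's own z axis and vertical below 0.1 rad and horizontal distance between dish and large_dish below 0.022 m and z of dish in the frame of large_dish between 0.002 and 0.01 m and angle between the z axis of dish and the z axis of large_dish, either way round below 0.06 rad and height (world z) of large_dish below 0.005 m and linear speed of each of tbar, dish, large_dish below 0.02 m/s); the robot touches nothing.
It fails at once if the T-bar's thread is forced (more than 90 N between T-bar and stand) (contact force between tbar and stand above 90 N).
It fails at once if the T-bar is dropped (falls faster than 0.6 m/s with no finger on it) or slammed into the tray (more than 90 N) ((linear speed of tbar above 0.6 m/s and contact force between the fingers and tbar below 0.1 N) or contact force between tbar and tray above 90 N).
It fails at once if the dish is dropped (falls faster than 0.6 m/s with no finger on it) or slammed into the large dish (more than 90 N) ((linear speed of dish above 0.6 m/s and contact force between the fingers and dish below 0.1 N) or contact force between dish and large_dish above 90 N).
It fails at once if a bystander is moved by more than 30 mm (distance of any of cream_jar, perfume, soap_pump, hairbrush, bangle, ring_cone, compact from where it was at the start of the episode above 0.03 m).
It also fails if it takes over 72 s, if anything falls off the work surface, if the arm or the gripper's body presses on something with over 40 N, if the wrist force passes 120 N, or if a joint passes its speed limit or range.

ROBOT

A 6-joint arm with a two-finger parallel gripper is mounted at the origin on the work surface. World frame = base frame: x ahead of the robot, y to its left, z up, the work surface at z = 0. Lengths are in m, angles in rad, forces in N, time in s.
With the tool pointing down it reaches from about 0.35 to 0.775 m from the base axis. Payload 7.3 kg.
Tool frame: the origin (TCP) lies midway between the tips of the shut fingers; the grasp point (between the pads) lies 19 mm behind it (robot.grip_depth is the z of the grasp point in the tool frame, in m); z points along the fingers, y is the line along which they close (so a half turn about z gives the same grasp; the last joint's range is limited). The gripper opens to 92 mm and grips with 3 to 60 N. Pads are 19 mm wide; open, the fingers measure 130 mm over their backs; the gripper's body (75 mm by 190 mm) begins 47 mm behind the grasp point.
Start: joints at [-1.408, 0.342, 1.524, -0, 1.275, -0.146], TCP at [0.16, -0.5, 0.189] pointing down, gripper open.
Joint ranges: [-2.53, 2.53], [-0.77, 2.02], [0.04, 2.7], [-1, 4.14], [0.28, 2.66], [-3.11, 3.11]. Speed limits (rad/s): [2.57, 2.57, 3.14, 3.14, 3.14, 3.14].

INTERFACE

Orientations are given as [roll, pitch, yaw] about the fixed x, y, z axes, in that order (R = Rz(yaw) Ry(pitch) Rx(roll)).
In Python, from cell import robot, viewer gives the robot as it stands.
- The arm moves only by the tool step_arm, never from a script. Its argument "increments" is a list of rows, each an object with "delta_pos": the shift along the tool's x, y, z in cm, a list of three; "dr": the turn, a rotation vector about the tool's x, y, z in degrees, a list of three; "fingers": the closure, from -1 (fully open) to 1 (shut), so that 0 is half open. In form: [{"delta_pos": [tx, ty, tz], "dr": [wx, wy, wz], "fingers": fingers}, ...]. A call has exactly 5 rows; each row is the pose to reach, as a shift and turn from the pose commanded when the call began, along the tool's axes at that moment; what a row does not reach only later rows make up. A row lasts 1/8 s, in which the tool goes at most 62.5 mm and 10.7 degrees, less where a joint would pass 70% of its speed; a pose out of reach is approached as far as the arm can. A call with a gripper value outside its range is refused whole. The fingers move at their own pace and stop on an object; "newtons" is the grip in N (left out, the last holds). Time passes only in rows, so rows that repeat a pose let the fingers close, or fill a call up. It gives the time, the measured TCP pose, the force, the opening and the grip force at its end, in the units of the state.
- robot.observe(): the state, without advancing time (a new reading comes with each control period).
- viewer.read_camera(name): name is "scene" or "top"; returns the picture (480x640x3 uint8, red, green, blue); there is no depth.
- viewer.camera_params(name): a dict with "K" (3x3 intrinsics, pixels), "T" (4x4, takes a point from camera to world coordinates). Camera axes: x right, y down, z forward; pixel columns grow to the right and rows downward; lengths in m; the calibration is good to about 2 mm. A picture is of the moment at which its call begins. camera_params takes no time and is no camera call.
- robot.hand_in(): hands the job in; it is judged then, once.
The state is a dict: "time": time; "qpos": joint angles; "qvel": joint speeds; "joint_efforts": joint torques, N m; "tool_pos": TCP position; "tool_rot": TCP orientation; "contact_force": force on the tool from outside, world axes, zero at the start; "torque": the same for the moment, N m; "opening": finger opening in m; "grip_force": force on a finger pad.
Only numpy, scipy, OpenCV 4.12 (cv2) and the standard library are available. Lean on these libraries where they do the work, as an engineer would, in place of code of your own. Each camera call takes 0.05 s, during which the arm holds its last target. There are 200 camera calls.

## Working session

There is one attempt and no reset: what is moved stays moved. The work goes in short steps, Python scripts to look and compute and a tool call to move; the robot and the scene stay as the last step left them, time stands still between calls to the robot, and variables do not carry over. Pictures are saved under pics/ and viewed, at most 10 in all, crops included, and the job is handed in when it is done.

Besides the shell and the picture viewer there is one more tool, called after "Emit:" as name([rows], argument=value, ...), one row to a line, values as JSON. step_arm: Moves the arm, as the interface text tells. Its arguments: {"type":"object","properties":{"increments":{"type":"array"},"newtons":{"type":"number"}},"required":["increments"]}

```bash
mkdir -p pics; ls; python3 - <<'E'
from cell import robot, viewer
import cv2,numpy as np
np.set_printoptions(precision=4,suppress=True)
for n in("scene","top"):
    im=viewer.read_camera(n); cv2.imwrite(f"pics/{n}0.png",im[:,:,::-1]); p=viewer.camera_params(n); print(n,np.array(p["K"]),np.array(p["T"]))
print(robot.observe())
E
```

```text
pics
scene [[552.7838   0.     318.1573]
 [  0.     552.7838 253.9679]
 [  0.       0.       1.    ]] [[-0.076   0.8441 -0.5307  1.3415]
 [ 0.997   0.072  -0.0284  0.1111]
 [ 0.0143 -0.5313 -0.8471  1.4688]
 [ 0.      0.      0.      1.    ]]
top [[591.163    0.     321.4047]
 [  0.     591.163  237.2393]
 [  0.       0.       1.    ]] [[ 0.0031 -0.9859  0.1672  0.291 ]
 [-1.     -0.0027  0.0028  0.0974]
 [-0.0023 -0.1672 -0.9859  1.4361]
 [ 0.      0.      0.      1.    ]]
{'time': 0.1, 'qpos': array([-1.408 ,  0.3426,  1.5249,  0.    ,  1.2754, -0.146 ]), 'qvel': array([ 0.0002, -0.0017, -0.0018, -0.0003,  0.0002,  0.0017]), 'joint_efforts': array([  0.0031, -43.2002, -24.4695,   0.0718,   0.0526,  -0.    ]), 'tool_pos': array([ 0.1595, -0.4998,  0.188 ]), 'tool_rot': array([-3.1403, -0.0002,  0.3088]), 'contact_force': array([ 0.1378, -0.2683, -0.0834]), 'torque': array([-0.0079,  0.016 ,  0.0308]), 'grip_force': 0.0, 'opening': 0.09147297003586251}
```

View pics/scene0.png

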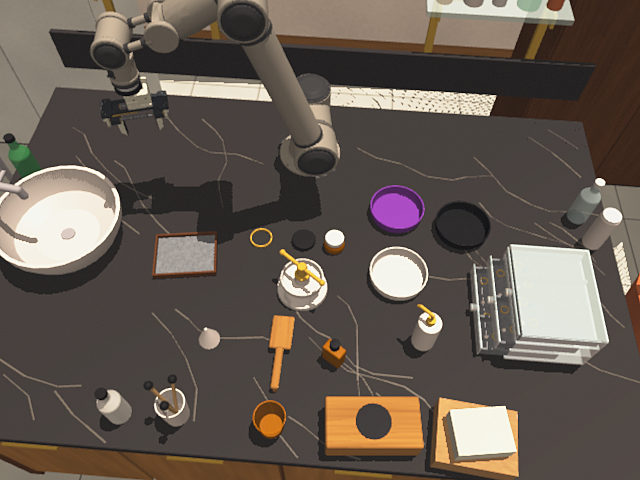

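View pics/top0.png

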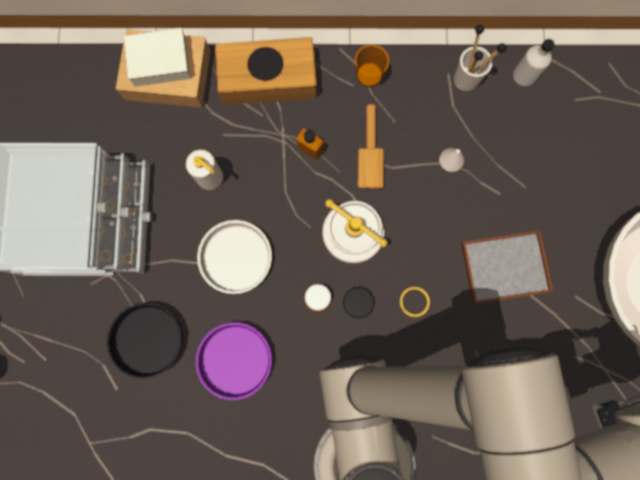

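The scene view has the T-bar at about (302,270), the large dish at (398,274) and the tray at (185,254). In the top view they are at (355,224), (235,257) and (507,267).

```bash
cat > h.py <<'E'
from cell import robot, viewer
import cv2,numpy as np
np.set_printoptions(precision=4,suppress=True)
def ray(n,uv,z):
    p=viewer.camera_params(n);K=np.array(p["K"]);T=np.array(p["T"])
    uv=np.atleast_2d(np.asarray(uv,float)); d=(T[:3,:3]@np.linalg.inv(K)@np.c_[uv,np.ones(len(uv))].T).T
    o=T[:3,3]; return o+d*((z-o[2])/d[:,2])[:,None]
def blob(m,box):
    x0,y0,x1,y1=box; k=np.zeros_like(m);k[y0:y1,x0:x1]=m[y0:y1,x0:x1]
    cs,_=cv2.findContours(k,cv2.RETR_EXTERNAL,cv2.CHAIN_APPROX_NONE)
    return max(cs,key=cv2.contourArea)[:,0,:]
def circ(P): # kasa fit
    A=np.c_[2*P[:,:2],np.ones(len(P))]; s=np.linalg.lstsq(A,(P[:,:2]**2).sum(1),rcond=None)[0]
    return s[:2],np.sqrt(s[2]+s[0]**2+s[1]**2)
def hsv(im): return cv2.cvtColor(im,cv2.COLOR_RGB2HSV)
def brass(im):
    h=hsv(im); return cv2.inRange(h,(15,130,110),(32,255,255))
def white(im):
    h=hsv(im); return cv2.inRange(h,(0,0,150),(180,70,255))
E
python3 - <<'E'
from h import *
B={"scene":dict(t=(270,240,332,300),L=(365,240,435,305),tr=(145,225,225,285),d=(270,245,335,312)),
   "top":dict(t=(318,192,395,252),L=(190,210,280,302),tr=(455,225,560,310),d=(318,195,390,268))}
for n in B:
    im=cv2.imread(f"pics/{n}0.png")[:,:,::-1].copy()
    c=blob(brass(im),B[n]["t"]); P=ray(n,c,.127)[:,:2]
    (cx,cy),(w,h),a=cv2.minAreaRect(P.astype(np.float32)*1000)
    D=np.linalg.norm(P[:,None]-P[None],axis=2);i,j=np.unravel_index(D.argmax(),D.shape)
    e=P[i]-P[j]; print(n,"bar mid",(P[i]+P[j])/2,"len",D.max(),"yaw",np.degrees(np.arctan2(e[1],e[0])),"rect",cx,cy,w,h,a)
    c=blob(white(im),B[n]["L"]); 
    for z in(.038,): 
        P=ray(n,cv2.convexHull(c.astype(np.int32))[:,0],z); print("large",circ(P), P.min(0),P.max(0))
    c=blob(white(im)|brass(im),B[n]["d"]);P=ray(n,cv2.convexHull(c.astype(np.int32))[:,0],.074);print("dish",circ(P))
    hh=hsv(im); g=cv2.inRange(hh,(0,0,85),(180,50,200)); c=blob(g,B[n]["tr"])
    r=cv2.minAreaRect((ray(n,c,.008)[:,:2]*1000).astype(np.float32)); print("tray",r)
E
python3 - <<'E'
import sys;sys.path.insert(0,'.')
from h import *
a=[cv2.resize(cv2.imread("pics/top0.png")[190:310,180:400],None,fx=3,fy=3),cv2.resize(cv2.imread("pics/scene0.png")[180:310,230:450],None,fx=2,fy=2)] if 0 else 0
E
```

```text
scene bar mid [0.5471 0.0214] len 0.16606118355605126 yaw -130.54811424699088 rect 553.6430053710938 14.899261474609375 165.67434692382812 50.775169372558594 45.540164947509766
large (array([0.4845, 0.3081]), np.float64(0.08865536414569133)) [0.3951 0.2196 0.038 ] [0.5734 0.3943 0.038 ]
dish (array([0.5489, 0.0168]), np.float64(0.08719224515044172))
tray ((459.25897216796875, -350.5522155761719), (131.24806213378906, 177.5743865966797), 8.402286529541016)
top bar mid [0.5461 0.0248] len 0.16991825567053406 yaw 53.6623387642878 rect 541.0611572265625 28.955108642578125 169.64797973632812 41.04820251464844 50.430240631103516
large (array([0.4819, 0.3101]), np.float64(0.08896149385426307)) [0.3939 0.2214 0.038 ] [0.5697 0.3985 0.038 ]
dish (array([0.5414, 0.0306]), np.float64(0.07755540669077708))
tray ((462.7193603515625, -348.7558898925781), (137.35137939453125, 175.6470947265625), 8.654656410217285)
```

Emit:
step_arm([
  {"delta_pos":[4.87,-3.51,0],"dr":[0,0,0],"fingers":-1},
  {"delta_pos":[9.73,-7.03,0],"dr":[0,0,0],"fingers":-1},
  {"delta_pos":[14.6,-10.54,0],"dr":[0,0,0],"fingers":-1},
  {"delta_pos":[19.46,-14.06,0],"dr":[0,0,0],"fingers":-1},
  {"delta_pos":[24.33,-17.57,0],"dr":[0,0,0],"fingers":-1},
], newtons=20)

```text
time: 0.72
tool_pos: [0.3387, -0.2571, 0.1885]
tool_rot: [-3.142, -0.0, 0.308]
contact_force: [1.0, -0.3, 0.5]
opening: 0.092
grip_force: 0.0
```

Emit:
step_arm([
  {"delta_pos":[4.87,-3.51,0],"dr":[0,0,0],"fingers":-1},
  {"delta_pos":[9.73,-7.03,0],"dr":[0,0,0],"fingers":-1},
  {"delta_pos":[14.6,-10.54,0],"dr":[0,0,0],"fingers":-1},
  {"delta_pos":[19.46,-14.06,0],"dr":[0,0,0],"fingers":-1},
  {"delta_pos":[24.33,-17.57,0],"dr":[0,0,0],"fingers":-1},
])

```text
time: 1.35
tool_pos: [0.5172, -0.0157, 0.1884]
tool_rot: [3.141, 0.0, 0.309]
contact_force: [0.2, -1.0, -0.2]
opening: 0.0918
grip_force: 0.0
```

Emit:
step_arm([
  {"delta_pos":[2,-1.5,0],"dr":[0,0,-5],"fingers":-1},
  {"delta_pos":[4.06,-2.94,0],"dr":[0,0,-13.8],"fingers":-1},
  {"delta_pos":[4.06,-2.94,0],"dr":[0,0,-13.8],"fingers":-1},
  {"delta_pos":[4.06,-2.94,0],"dr":[0,0,-13.8],"fingers":-1},
  {"delta_pos":[4.06,-2.94,0],"dr":[0,0,-13.8],"fingers":-1},
])

```text
time: 1.98
tool_pos: [0.5456, 0.022, 0.1886]
tool_rot: [3.142, 0.0, 0.547]
contact_force: [0.0, 0.1, -0.1]
opening: 0.0919
grip_force: 0.0
```

Emit:
step_arm([
  {"delta_pos":[0.1,0,3],"dr":[0,0,0],"fingers":-1},
  {"delta_pos":[0.1,0,6],"dr":[0,0,0],"fingers":-1},
  {"delta_pos":[0.1,0,7.5],"dr":[0,0,0],"fingers":-1},
  {"delta_pos":[0.1,0,8.7],"dr":[0,0,0],"fingers":-1},
  {"delta_pos":[0.1,0,8.7],"dr":[0,0,0],"fingers":-1},
], newtons=15)

```text
time: 2.6
tool_pos: [0.5468, 0.0232, 0.1014]
tool_rot: [-3.141, 0.001, 0.549]
contact_force: [-0.5, -0.5, 0.2]
opening: 0.0921
grip_force: 0.0
```

```bash
python3 - <<'E'
from h import *
a=viewer.read_camera("scene")[190:330,220:400];b=viewer.read_camera("top")[160:300,280:460]
im=np.vstack([cv2.resize(a,None,fx=2.1,fy=2.1,interpolation=3),np.zeros((4,378,3),np.uint8),cv2.resize(b,None,fx=2.1,fy=2.1,interpolation=3)])
cv2.imwrite("pics/a1.png",im[:,:,::-1]); print(im.shape)
E
```

```text
(592, 378, 3)
```

View pics/a1.png

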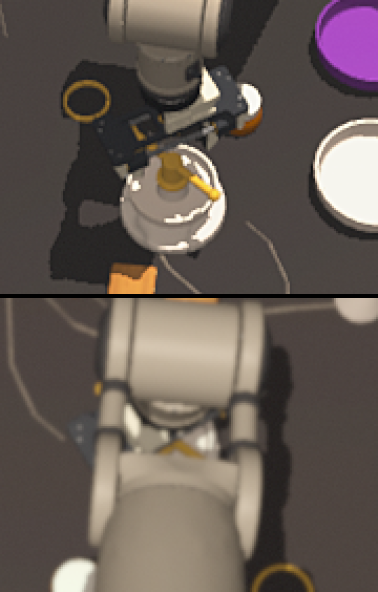

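The gripper straddles the hub: it is at crop pixel (172,165), with the bar running out towards (215,195) between the fingers. Closing now.

Emit:
step_arm([
  {"delta_pos":[0,0,0],"dr":[0,0,0],"fingers":1},
  {"delta_pos":[0,0,0],"dr":[0,0,0],"fingers":1},
  {"delta_pos":[0,0,0],"dr":[0,0,0],"fingers":1},
  {"delta_pos":[0,0,0],"dr":[0,0,0],"fingers":1},
  {"delta_pos":[0,0,0],"dr":[0,0,0],"fingers":1},
])

```text
time: 3.32
tool_pos: [0.547, 0.0233, 0.1016]
tool_rot: [3.142, 0.0, 0.55]
contact_force: [0.1, 0.4, 0.5]
opening: 0.0463
grip_force: 0.0
```

Emit:
step_arm([
  {"delta_pos":[0,0,0],"dr":[0,0,0],"fingers":1},
  {"delta_pos":[0,0,0],"dr":[0,0,0],"fingers":1},
  {"delta_pos":[0,0,0],"dr":[0,0,0],"fingers":1},
  {"delta_pos":[0,0,0],"dr":[0,0,0],"fingers":1},
  {"delta_pos":[0,0,0],"dr":[0,0,0],"fingers":1},
])

```text
time: 3.95
tool_pos: [0.5469, 0.0233, 0.1016]
tool_rot: [3.142, 0.0, 0.55]
contact_force: [-0.6, 1.0, 0.1]
opening: 0.001
grip_force: 0.0
```

```bash
python3 - <<'E'
from h import *
a=viewer.read_camera("scene")[200:310,240:380]
im=cv2.resize(a,None,fx=5,fy=5,interpolation=3)
cv2.imwrite("pics/a2.png",im[:,:,::-1]); s=robot.observe(); print(s["tool_pos"],s["opening"],s["grip_force"])
p=viewer.camera_params("scene");K=np.array(p["K"]);T=np.linalg.inv(np.array(p["T"]))
for q in(s["tool_pos"],[.5465,.023,.127],[.5465,.023,.101]):
    c=K@(T@np.r_[q,1])[:3]; print((c[:2]/c[2]-[240,200])*5)
E
```

```text
[0.547  0.0233 0.1016] 0.0003296952324696041 0.0
[309.4956 356.0604]
[308.4782 332.6131]
[308.9764 355.8562]
```

View pics/a2.png

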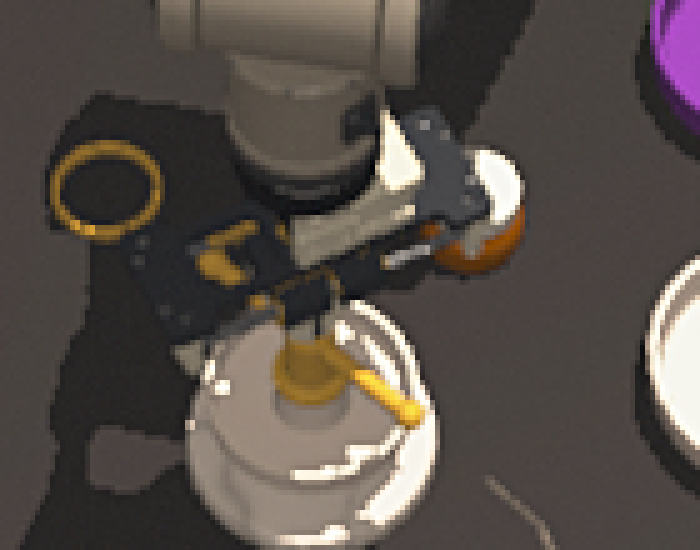

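```bash
python3 - <<'E'
from h import *
a=cv2.imread("pics/scene0.png")[240:312,265:340];b=cv2.imread("pics/top0.png")[190:270,315:395]
a=cv2.resize(a,(500,480),interpolation=0) ;b=cv2.resize(b,(280*1,280),interpolation=0)
b=cv2.resize(cv2.imread("pics/top0.png")[190:270,315:365+15],None,fx=4,fy=6,interpolation=0)
cv2.imwrite("pics/a3.png",np.hstack([a,b])); print(a.shape,b.shape)
E
```

```text
(480, 500, 3) (480, 260, 3)
```

View pics/a3.png

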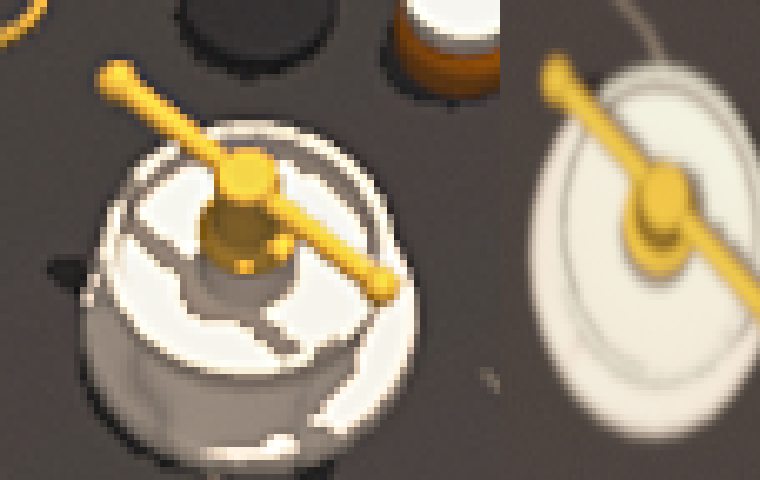

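```bash
python3 - <<'E'
from h import *
def tri(u,v):
    o,d=[],[]
    for n,q in(("scene",u),("top",v)):
        a=ray(n,q,.3)[0];b=ray(n,q,0)[0];o.append(b);d.append((a-b)/np.linalg.norm(a-b))
    s=np.linalg.lstsq(np.c_[d[0],-d[1]],o[1]-o[0],rcond=None)[0]
    return (o[0]+s[0]*d[0]+o[1]+s[1]*d[1])/2,np.linalg.norm(o[0]+s[0]*d[0]-o[1]-s[1]*d[1])
for u,v in(((282.4,252),(329.2,203.3)),((322.2,282.6),(384,243)),((302.3,267.3),(356.4,223.2)),((322.2,282.6),(329.2,203.3)),((282.4,252),(384,243))): print(tri(u,v))
im=viewer.read_camera("scene")
for p in[(302,266),(302,268),(302,270),(302,274)]: print(p,im[p[1],p[0]])
im=viewer.read_camera("scene")[190:310,240:380]
cv2.imwrite("pics/a4.png",cv2.resize(im,None,fx=5,fy=5,interpolation=0)[:,:,::-1])
s=robot.observe();print(s["qpos"],s["contact_force"],s["joint_efforts"])
E
```

```text
(array([0.571 , 0.0307, 0.2441]), np.float64(0.10918999924547507))
(array([0.5239, 0.0163, 0.022 ]), np.float64(0.13326146809016529))
(array([0.5462, 0.0234, 0.1224]), np.float64(0.002570418586575303))
(array([0.5918, 0.084 , 0.1241]), np.float64(0.0007358109353173802))
(array([ 0.5008, -0.0383,  0.1237]), np.float64(0.00260631520464991))
(302, 266) [107 100  89]
(302, 268) [132 110  79]
(302, 270) [136 102  41]
(302, 274) [122  93  40]
[-0.0973  0.466   1.5874 -0.0001  1.0882  0.9239] [-0.1889 -0.662   0.1389] [  0.0003 -47.0904 -22.088    0.069   -0.0424  -0.    ]
```

```bash
python3 - <<'E'
from h import *
a1=cv2.resize(cv2.imread("pics/a1.png")[:294],(180,140),interpolation=cv2.INTER_AREA)[10:120,20:160]
n=viewer.read_camera("scene")[200:310,240:380][:,:,::-1]
cv2.imwrite("pics/a5.png",np.hstack([cv2.resize(a1,None,fx=2.8,fy=4,interpolation=3),cv2.resize(np.ascontiguousarray(n),None,fx=2.8,fy=4,interpolation=3)]))
E
```

```text
(no output)
```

View pics/a5.png

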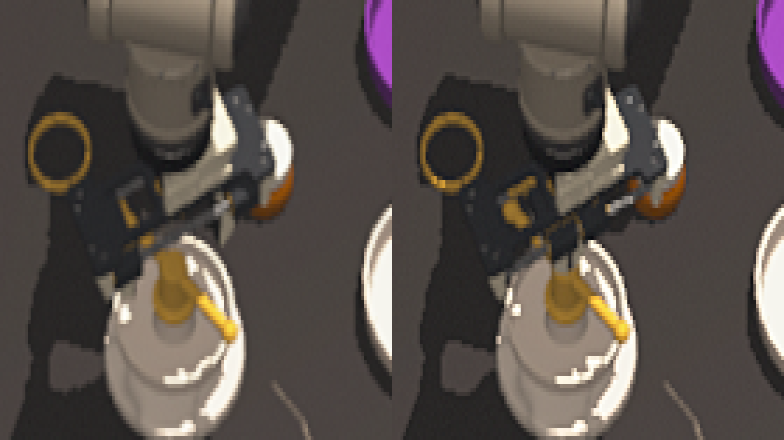

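Emit:
step_arm([
  {"delta_pos":[0,0,0],"dr":[0,0,0],"fingers":-1},
  {"delta_pos":[0,0,0],"dr":[0,0,0],"fingers":-1},
  {"delta_pos":[0,0,0],"dr":[0,0,0],"fingers":-1},
  {"delta_pos":[0,0,0],"dr":[0,0,0],"fingers":-1},
  {"delta_pos":[0,0,0],"dr":[0,0,0],"fingers":-1},
])

```text
time: 4.78
tool_pos: [0.547, 0.0234, 0.1016]
tool_rot: [3.142, 0.0, 0.55]
contact_force: [-0.5, 0.7, -0.4]
opening: 0.0461
grip_force: 0.0
```

```bash
python3 - <<'E'
from h import *
s=robot.observe();print(s["opening"],s["tool_pos"],s["contact_force"])
a=viewer.read_camera("scene")[210:300,255:365]
cv2.imwrite("pics/a6.png",cv2.resize(a,None,fx=6.5,fy=6.5,interpolation=3)[:,:,::-1])
p=viewer.camera_params("scene");K=np.array(p["K"]);T=np.linalg.inv(np.array(p["T"]))
y=.55;ty=np.array([np.sin(y),-np.cos(y),0])
for k in(-.046,-.065,.046,.065):
    c=K@(T@np.r_[s["tool_pos"]+k*ty,1])[:3]; print(k,(c[:2]/c[2]-[255,210])*6.5)
E
```

```text
0.04610904675277054 [0.547  0.0234 0.1016] [-0.4859  0.6892 -0.3529]
-0.046 [397.918 357.663]
-0.065 [435.9483 341.2257]
0.046 [210.4762 438.6786]
0.065 [171.0705 455.7104]
```

View pics/a6.png

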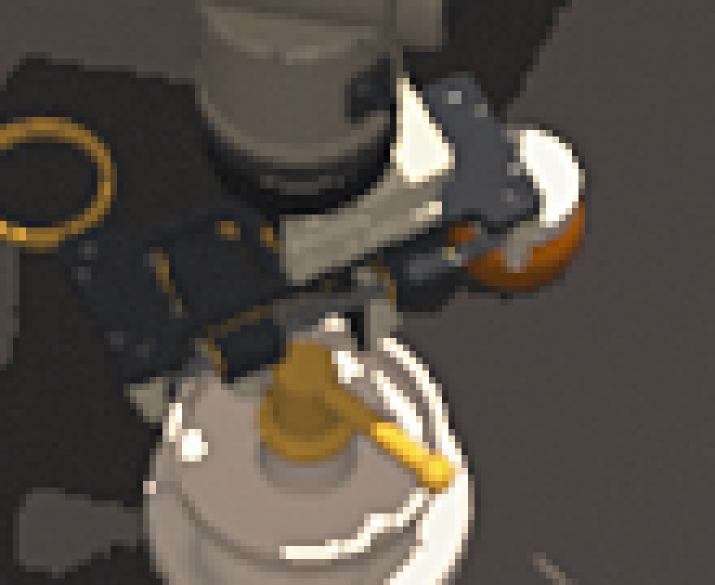

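The open fingers (right tip at about (380,345), left at about (245,385)) end higher in the image than the reported TCP projects. I'll check the reported pose against the start picture, where the background is clear.

```bash
python3 - <<'E'
from h import *
for n in("scene","top"):
    p=viewer.camera_params(n);K=np.array(p["K"]);T=np.linalg.inv(np.array(p["T"]))
    y=.3088;ty=np.array([np.sin(y),-np.cos(y),0])
    for dz in(0,.035,.066):
        for k in(-.056,.056):
            c=K@(T@np.r_[np.array([.1595,-.4998,.188+dz])+k*ty,1])[:3]; print(n,dz,k,c[:2]/c[2])
a=cv2.imread("pics/scene0.png")[70:150,85:185]
cv2.imwrite("pics/a7.png",cv2.resize(a,None,fx=6,fy=6,interpolation=3))
E
```

```text
scene 0 -0.056 [164.473  135.6544]
scene 0 0.056 [128.1508 141.3797]
scene 0.035 -0.056 [161.9659 127.5801]
scene 0.035 0.056 [124.9852 133.3339]
scene 0.066 -0.056 [159.6715 120.1907]
scene 0.066 0.056 [122.0872 125.9685]
top 0 -0.056 [589.5993 412.2955]
top 0 0.056 [640.6062 395.2527]
top 0.035 -0.056 [597.4712 414.5028]
top 0.035 0.056 [649.9398 396.9493]
top 0.066 -0.056 [604.8417 416.5694]
top 0.066 0.056 [658.6768 398.5374]
```

View pics/a7.png

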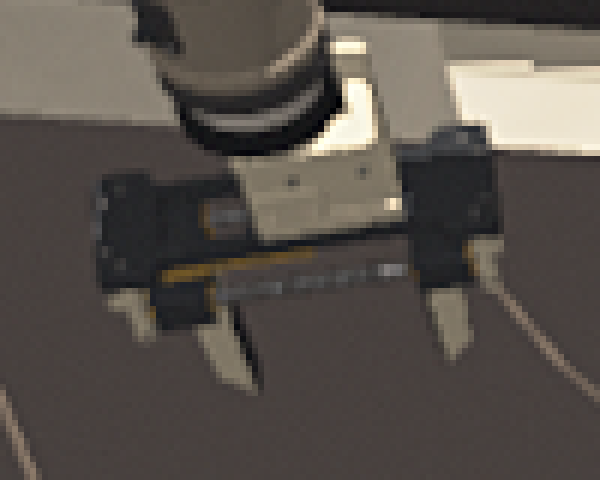

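```bash
python3 -c "
from h import *
print(robot.grip_depth,[a for a in dir(robot) if a[0]!='_'],robot.observe()['opening'])"
```

```text
-0.0188 ['IKError', 'grip_depth', 'hand_in', 'observe'] 0.05030631014275457
```

Emit:
step_arm([
  {"delta_pos":[0,0,0],"dr":[0,0,0],"fingers":-1},
  {"delta_pos":[0,0,0],"dr":[0,0,0],"fingers":-1},
  {"delta_pos":[0,0,0],"dr":[0,0,0],"fingers":-1},
  {"delta_pos":[0,0,0],"dr":[0,0,0],"fingers":-1},
  {"delta_pos":[0,0,0.3],"dr":[0,0,0],"fingers":-1},
])

```text
time: 5.45
tool_pos: [0.5472, 0.0233, 0.0987]
tool_rot: [3.141, -0.0, 0.55]
contact_force: [-0.3, 0.0, 0.3]
opening: 0.0913
grip_force: 0.0
```

Emit:
step_arm([
  {"delta_pos":[0,0,0.4],"dr":[0,0,0],"fingers":-1},
  {"delta_pos":[0,0,0.8],"dr":[0,0,0],"fingers":-1},
  {"delta_pos":[0,0,1.2],"dr":[0,0,0],"fingers":-1},
  {"delta_pos":[0,0,1.5],"dr":[0,0,0],"fingers":-1},
  {"delta_pos":[0,0,1.7],"dr":[0,0,0],"fingers":-1},
])

```text
time: 6.08
tool_pos: [0.5469, 0.0233, 0.0814]
tool_rot: [-3.142, 0.0, 0.55]
contact_force: [-0.1, 0.3, -0.5]
opening: 0.0919
grip_force: 0.0
```

Emit:
step_arm([
  {"delta_pos":[0,0,0],"dr":[0,0,0],"fingers":1},
  {"delta_pos":[0,0,0],"dr":[0,0,0],"fingers":1},
  {"delta_pos":[0,0,0],"dr":[0,0,0],"fingers":1},
  {"delta_pos":[0,0,0],"dr":[0,0,0],"fingers":1},
  {"delta_pos":[0,0,0],"dr":[0,0,0],"fingers":1},
])

```text
time: 6.7
tool_pos: [0.547, 0.0234, 0.0816]
tool_rot: [3.141, -0.0, 0.55]
contact_force: [-0.1, 0.7, -0.1]
opening: 0.0464
grip_force: 0.0
```

Emit:
step_arm([
  {"delta_pos":[0,0,0],"dr":[0,0,0],"fingers":1},
  {"delta_pos":[0,0,0],"dr":[0,0,0],"fingers":1},
  {"delta_pos":[0,0,0],"dr":[0,0,0],"fingers":1},
  {"delta_pos":[0,0,0],"dr":[0,0,0],"fingers":1},
  {"delta_pos":[0,0,0],"dr":[0,0,0],"fingers":1},
])

```text
time: 7.32
tool_pos: [0.5469, 0.0234, 0.0816]
tool_rot: [-3.142, 0.0, 0.55]
contact_force: [0.3, 0.9, 1.1]
opening: 0.0314
grip_force: 15.0
```

Gripping now: 31 mm on the hub. The fingertips are really about 33–38 mm higher than the reported z. I'll go 1.2 cm deeper for a firmer hold.

Emit:
step_arm([
  {"delta_pos":[0,0,0],"dr":[0,0,0],"fingers":0},
  {"delta_pos":[0,0,0],"dr":[0,0,0],"fingers":0},
  {"delta_pos":[0,0,0.5],"dr":[0,0,0],"fingers":0},
  {"delta_pos":[0,0,0.9],"dr":[0,0,0],"fingers":0},
  {"delta_pos":[0,0,1.2],"dr":[0,0,0],"fingers":0},
])

```text
time: 7.95
tool_pos: [0.5468, 0.0233, 0.0691]
tool_rot: [-3.141, 0.001, 0.55]
contact_force: [0.1, -0.1, 0.6]
opening: 0.0459
grip_force: 0.0
```

Emit:
step_arm([
  {"delta_pos":[0,0,0],"dr":[0,0,0],"fingers":1},
  {"delta_pos":[0,0,0],"dr":[0,0,0],"fingers":1},
  {"delta_pos":[0,0,0],"dr":[0,0,0],"fingers":1},
  {"delta_pos":[0,0,0],"dr":[0,0,0],"fingers":1},
  {"delta_pos":[0,0,0],"dr":[0,0,0],"fingers":1},
], newtons=20)

```text
time: 8.57
tool_pos: [0.5469, 0.0234, 0.0696]
tool_rot: [-3.142, 0.0, 0.55]
contact_force: [-0.7, 1.6, -0.7]
opening: 0.0312
grip_force: 20.0
```

Emit:
step_arm([
  {"delta_pos":[0,0,-0.02],"dr":[0,0,-5],"fingers":1},
  {"delta_pos":[0,0,-0.04],"dr":[0,0,-10],"fingers":1},
  {"delta_pos":[0,0,-0.09],"dr":[0,0,-20],"fingers":1},
  {"delta_pos":[0,0,-0.13],"dr":[0,0,-30],"fingers":1},
  {"delta_pos":[0,0,-0.18],"dr":[0,0,-40],"fingers":1},
])

```text
time: 9.2
tool_pos: [0.5468, 0.0232, 0.0711]
tool_rot: [-3.141, 0.0, 1.254]
contact_force: [0.0, 0.9, -4.2]
opening: 0.0315
grip_force: 20.0
```

Emit:
step_arm([
  {"delta_pos":[0,0,-0.05],"dr":[0,0,-10],"fingers":1},
  {"delta_pos":[0,0,-0.09],"dr":[0,0,-20],"fingers":1},
  {"delta_pos":[0,0,-0.13],"dr":[0,0,-30],"fingers":1},
  {"delta_pos":[0,0,-0.18],"dr":[0,0,-40],"fingers":1},
  {"delta_pos":[0,0,-0.22],"dr":[0,0,-50],"fingers":1},
])

```text
time: 9.82
tool_pos: [0.5467, 0.0233, 0.0732]
tool_rot: [-3.141, -0.0, 2.126]
contact_force: [0.1, -0.0, -2.9]
opening: 0.0315
grip_force: 20.0
```

Emit:
step_arm([
  {"delta_pos":[0,0,-0.05],"dr":[0,0,-10],"fingers":1},
  {"delta_pos":[0,0,-0.09],"dr":[0,0,-20],"fingers":1},
  {"delta_pos":[0,0,-0.13],"dr":[0,0,-30],"fingers":1},
  {"delta_pos":[0,0,-0.18],"dr":[0,0,-40],"fingers":1},
  {"delta_pos":[0,0,-0.22],"dr":[0,0,-50],"fingers":1},
])

```text
time: 10.45
tool_pos: [0.5466, 0.0232, 0.0754]
tool_rot: [-3.141, -0.001, 2.999]
contact_force: [-0.1, -1.0, -3.2]
opening: 0.0309
grip_force: 20.0
```

```bash
python3 - <<'E'
from h import *
s=robot.observe();print(s["qpos"],s["torque"])
a=viewer.read_camera("scene")[210:300,255:365]
cv2.imwrite("pics/a8.png",cv2.resize(a,None,fx=6,fy=6,interpolation=3)[:,:,::-1])
E
```

```text
[-0.0974  0.497   1.6178 -0.0003  1.0276 -1.5253] [ 0.0866 -0.1447  0.045 ]
```

View pics/a8.png

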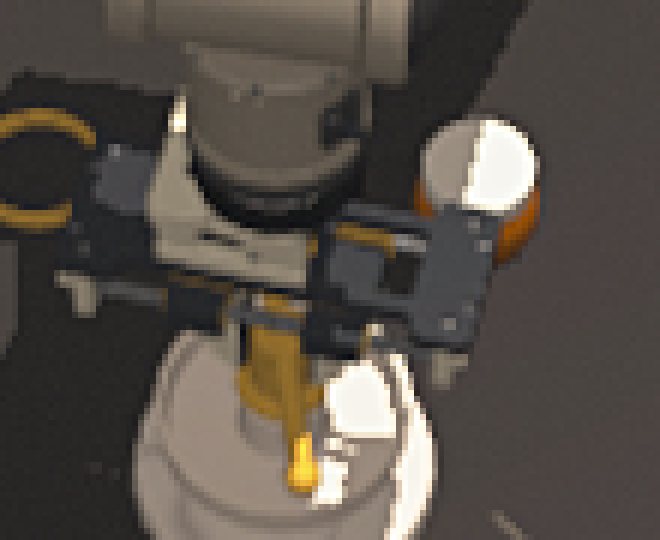

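The bar has turned with the gripper: its near ball is at (302,470), about 140° on. Continuing.

Emit:
step_arm([
  {"delta_pos":[0,0,-0.05],"dr":[0,0,-10],"fingers":1},
  {"delta_pos":[0,0,-0.09],"dr":[0,0,-20],"fingers":1},
  {"delta_pos":[0,0,-0.13],"dr":[0,0,-30],"fingers":1},
  {"delta_pos":[0,0,-0.18],"dr":[0,0,-40],"fingers":1},
  {"delta_pos":[0,0,-0.22],"dr":[0,0,-50],"fingers":1},
])

```text
time: 11.12
tool_pos: [0.5468, 0.0232, 0.0777]
tool_rot: [3.141, -0.001, -2.415]
contact_force: [-0.4, -0.9, -3.6]
opening: 0.0312
grip_force: 20.0
```

Emit:
step_arm([
  {"delta_pos":[0,0,-0.05],"dr":[0,0,-10],"fingers":1},
  {"delta_pos":[0,0,-0.09],"dr":[0,0,-20],"fingers":1},
  {"delta_pos":[0,0,-0.13],"dr":[0,0,-30],"fingers":1},
  {"delta_pos":[0,0,-0.13],"dr":[0,0,-30],"fingers":0},
  {"delta_pos":[0,0,-0.13],"dr":[0,0,-30],"fingers":0},
])

```text
time: 11.75
tool_pos: [0.5472, 0.0233, 0.0795]
tool_rot: [-3.141, -0.0, -1.898]
contact_force: [-0.2, 0.5, 0.8]
opening: 0.0445
grip_force: 0.0
```

Emit:
step_arm([
  {"delta_pos":[0,0,-2.2],"dr":[0,0,0],"fingers":-0.4},
  {"delta_pos":[0,0,-4.5],"dr":[0,0,0],"fingers":-0.4},
  {"delta_pos":[0,0,-4.5],"dr":[0,0,10],"fingers":-0.4},
  {"delta_pos":[0,0,-4.5],"dr":[0,0,20],"fingers":-0.4},
  {"delta_pos":[0,0,-4.5],"dr":[0,0,30],"fingers":-0.4},
])

```text
time: 12.38
tool_pos: [0.5471, 0.0233, 0.1246]
tool_rot: [-3.141, 0.0, -2.427]
contact_force: [-0.5, -0.4, -0.7]
opening: 0.0643
grip_force: 0.0
```

Emit:
step_arm([
  {"delta_pos":[0,0,0],"dr":[0,0,10.6],"fingers":-0.4},
  {"delta_pos":[0,0,0],"dr":[0,0,21.2],"fingers":-0.4},
  {"delta_pos":[0,0,0],"dr":[0,0,31.8],"fingers":-0.4},
  {"delta_pos":[0,0,0],"dr":[0,0,42.4],"fingers":-0.4},
  {"delta_pos":[0,0,0],"dr":[0,0,53],"fingers":-0.4},
])

```text
time: 13.0
tool_pos: [0.5471, 0.0233, 0.1245]
tool_rot: [-3.142, 0.0, 2.931]
contact_force: [0.2, -0.5, 0.5]
opening: 0.0644
grip_force: 0.0
```

Emit:
step_arm([
  {"delta_pos":[0,0,0],"dr":[0,0,10.6],"fingers":-0.4},
  {"delta_pos":[0,0,0],"dr":[0,0,21.2],"fingers":-0.4},
  {"delta_pos":[0,0,0],"dr":[0,0,31.8],"fingers":-0.4},
  {"delta_pos":[0,0,0],"dr":[0,0,42.4],"fingers":-0.4},
  {"delta_pos":[0,0,0],"dr":[0,0,53],"fingers":-0.4},
])

```text
time: 13.62
tool_pos: [0.5471, 0.0233, 0.1245]
tool_rot: [3.141, 0.0, 2.006]
contact_force: [0.3, 0.5, -1.0]
opening: 0.0643
grip_force: 0.0
```

Emit:
step_arm([
  {"delta_pos":[0,0,0],"dr":[0,0,10.6],"fingers":-0.4},
  {"delta_pos":[0,0,0],"dr":[0,0,21.2],"fingers":-0.4},
  {"delta_pos":[0,0,0],"dr":[0,0,31.8],"fingers":-0.4},
  {"delta_pos":[0,0,0],"dr":[0,0,42.4],"fingers":-0.4},
  {"delta_pos":[0,0,0],"dr":[0,0,53],"fingers":-0.4},
])

```text
time: 14.25
tool_pos: [0.5471, 0.0233, 0.1245]
tool_rot: [3.141, -0.0, 1.081]
contact_force: [-0.6, -0.4, 0.4]
opening: 0.0642
grip_force: 0.0
```

Emit:
step_arm([
  {"delta_pos":[0,0,0],"dr":[0,0,10.6],"fingers":-0.4},
  {"delta_pos":[0,0,0],"dr":[0,0,21.2],"fingers":-0.4},
  {"delta_pos":[0,0,0],"dr":[0,0,31.8],"fingers":-0.4},
  {"delta_pos":[0,0,0],"dr":[0,0,42.4],"fingers":-0.4},
  {"delta_pos":[0,0,0],"dr":[0,0,53],"fingers":-0.4},
])

```text
time: 14.88
tool_pos: [0.5471, 0.0233, 0.1245]
tool_rot: [3.141, -0.0, 0.156]
contact_force: [0.3, -0.6, 0.4]
opening: 0.0642
grip_force: 0.0
```

Emit:
step_arm([
  {"delta_pos":[0,0,0],"dr":[0,0,10.6],"fingers":-0.4},
  {"delta_pos":[0,0,0],"dr":[0,0,21.2],"fingers":-0.4},
  {"delta_pos":[0,0,0],"dr":[0,0,31.8],"fingers":-0.4},
  {"delta_pos":[0,0,0],"dr":[0,0,42.4],"fingers":-0.4},
  {"delta_pos":[0,0,0],"dr":[0,0,53],"fingers":-0.4},
])

```text
time: 15.5
tool_pos: [0.5471, 0.0233, 0.1245]
tool_rot: [-3.141, -0.0, -0.769]
contact_force: [-0.6, 0.3, 0.1]
opening: 0.0645
grip_force: 0.0
```

Emit:
step_arm([
  {"delta_pos":[0,0,0],"dr":[0,0,10],"fingers":-0.4},
  {"delta_pos":[0,0,0],"dr":[0,0,20],"fingers":-0.4},
  {"delta_pos":[0,0,0],"dr":[0,0,30],"fingers":-0.4},
  {"delta_pos":[0,0,0],"dr":[0,0,38],"fingers":-0.4},
  {"delta_pos":[0,0,0],"dr":[0,0,38],"fingers":-0.4},
])

```text
time: 16.12
tool_pos: [0.547, 0.0233, 0.1245]
tool_rot: [-3.141, -0.0, -1.424]
contact_force: [-0.6, 0.1, -1.3]
opening: 0.0641
grip_force: 0.0
```

Emit:
step_arm([
  {"delta_pos":[0,0,2],"dr":[0,0,0],"fingers":-0.4},
  {"delta_pos":[0,0,3.5],"dr":[0,0,0],"fingers":-0.4},
  {"delta_pos":[0,0,4.5],"dr":[0,0,0],"fingers":0},
  {"delta_pos":[0,0,4.5],"dr":[0,0,0],"fingers":1},
  {"delta_pos":[0,0,4.5],"dr":[0,0,0],"fingers":1},
])

```text
time: 16.75
tool_pos: [0.5474, 0.0233, 0.0797]
tool_rot: [-3.141, -0.0, -1.422]
contact_force: [0.3, 0.8, 0.2]
opening: 0.0387
grip_force: 0.0
```

Emit:
step_arm([
  {"delta_pos":[0,0,0],"dr":[0,0,0],"fingers":1},
  {"delta_pos":[0,0,0],"dr":[0,0,0],"fingers":1},
  {"delta_pos":[0,0,0],"dr":[0,0,0],"fingers":1},
  {"delta_pos":[0,0,0],"dr":[0,0,0],"fingers":1},
  {"delta_pos":[0,0,-0.02],"dr":[0,0,-5],"fingers":1},
])

```text
time: 17.38
tool_pos: [0.5471, 0.0233, 0.0798]
tool_rot: [-3.141, -0.0, -1.333]
contact_force: [-1.3, -0.7, 3.6]
opening: 0.0302
grip_force: 20.0
```

Emit:
step_arm([
  {"delta_pos":[0,0,-0.05],"dr":[0,0,-10],"fingers":1},
  {"delta_pos":[0,0,-0.09],"dr":[0,0,-20],"fingers":1},
  {"delta_pos":[0,0,-0.13],"dr":[0,0,-30],"fingers":1},
  {"delta_pos":[0,0,-0.18],"dr":[0,0,-40],"fingers":1},
  {"delta_pos":[0,0,-0.22],"dr":[0,0,-50],"fingers":1},
])

```text
time: 18.0
tool_pos: [0.5474, 0.0233, 0.082]
tool_rot: [-3.141, -0.001, -0.457]
contact_force: [0.1, -0.1, 3.1]
opening: 0.03
grip_force: 20.0
```

Emit:
step_arm([
  {"delta_pos":[0,0,-0.05],"dr":[0,0,-10],"fingers":1},
  {"delta_pos":[0,0,-0.09],"dr":[0,0,-20],"fingers":1},
  {"delta_pos":[0,0,-0.13],"dr":[0,0,-30],"fingers":1},
  {"delta_pos":[0,0,-0.18],"dr":[0,0,-40],"fingers":1},
  {"delta_pos":[0,0,-0.22],"dr":[0,0,-50],"fingers":1},
])

```text
time: 18.62
tool_pos: [0.5473, 0.0234, 0.0842]
tool_rot: [3.141, -0.001, 0.416]
contact_force: [-0.2, 0.5, 2.7]
opening: 0.0305
grip_force: 20.0
```

Emit:
step_arm([
  {"delta_pos":[0,0,-0.05],"dr":[0,0,-10],"fingers":1},
  {"delta_pos":[0,0,-0.09],"dr":[0,0,-20],"fingers":1},
  {"delta_pos":[0,0,-0.13],"dr":[0,0,-30],"fingers":1},
  {"delta_pos":[0,0,-0.18],"dr":[0,0,-40],"fingers":1},
  {"delta_pos":[0,0,-0.22],"dr":[0,0,-50],"fingers":1},
])

```text
time: 19.25
tool_pos: [0.5472, 0.0235, 0.0864]
tool_rot: [3.141, -0.0, 1.288]
contact_force: [0.6, -0.2, 2.8]
opening: 0.0299
grip_force: 20.0
```

Emit:
step_arm([
  {"delta_pos":[0,0,-0.05],"dr":[0,0,-10],"fingers":1},
  {"delta_pos":[0,0,-0.09],"dr":[0,0,-20],"fingers":1},
  {"delta_pos":[0,0,-0.13],"dr":[0,0,-30],"fingers":1},
  {"delta_pos":[0,0,-0.18],"dr":[0,0,-40],"fingers":1},
  {"delta_pos":[0,0,-0.22],"dr":[0,0,-50],"fingers":1},
])

```text
time: 19.88
tool_pos: [0.5472, 0.0236, 0.0886]
tool_rot: [3.141, 0.0, 2.161]
contact_force: [0.2, 0.7, 3.3]
opening: 0.0304
grip_force: 20.0
```

Emit:
step_arm([
  {"delta_pos":[0,0,-0.05],"dr":[0,0,-10],"fingers":1},
  {"delta_pos":[0,0,-0.09],"dr":[0,0,-20],"fingers":1},
  {"delta_pos":[0,0,-0.13],"dr":[0,0,-30],"fingers":1},
  {"delta_pos":[0,0,-0.18],"dr":[0,0,-40],"fingers":1},
  {"delta_pos":[0,0,-0.22],"dr":[0,0,-50],"fingers":1},
])

```text
time: 20.5
tool_pos: [0.5471, 0.0237, 0.0908]
tool_rot: [3.141, 0.0, 3.033]
contact_force: [0.1, 2.2, 4.2]
opening: 0.0301
grip_force: 20.0
```

Emit:
step_arm([
  {"delta_pos":[0,0,-0.05],"dr":[0,0,-10],"fingers":1},
  {"delta_pos":[0,0,-0.09],"dr":[0,0,-20],"fingers":1},
  {"delta_pos":[0,0,-0.13],"dr":[0,0,-30],"fingers":1},
  {"delta_pos":[0,0,-0.18],"dr":[0,0,-40],"fingers":1},
  {"delta_pos":[0,0,-0.22],"dr":[0,0,-50],"fingers":1},
])

```text
time: 21.12
tool_pos: [0.5469, 0.0235, 0.093]
tool_rot: [3.141, 0.0, -2.377]
contact_force: [-0.6, 0.6, 3.5]
opening: 0.0301
grip_force: 20.0
```

Emit:
step_arm([
  {"delta_pos":[0,0,-0.1],"dr":[0,0,0],"fingers":1},
  {"delta_pos":[0,0,-0.2],"dr":[0,0,0],"fingers":1},
  {"delta_pos":[0,0,-0.3],"dr":[0,0,0],"fingers":1},
  {"delta_pos":[0,0,-0.4],"dr":[0,0,0],"fingers":1},
  {"delta_pos":[0,0,-0.4],"dr":[0,0,0],"fingers":1},
])

```text
time: 21.75
tool_pos: [0.5469, 0.0233, 0.0966]
tool_rot: [3.141, -0.0, -2.383]
contact_force: [0.1, -0.4, -3.0]
opening: 0.0303
grip_force: 20.0
```

Emit:
step_arm([
  {"delta_pos":[0,0,0],"dr":[0,0,0],"fingers":1},
  {"delta_pos":[0,0,-0.2],"dr":[0,0,0],"fingers":1},
  {"delta_pos":[0,0,-0.4],"dr":[0,0,0],"fingers":1},
  {"delta_pos":[0,0,-0.7],"dr":[0,0,0],"fingers":1},
  {"delta_pos":[0,0,-1],"dr":[0,0,0],"fingers":1},
], newtons=30)

```text
time: 22.38
tool_pos: [0.547, 0.0233, 0.107]
tool_rot: [-3.141, 0.0, -2.382]
contact_force: [-0.3, -1.2, -3.2]
opening: 0.03
grip_force: 30.0
```

Emit:
step_arm([
  {"delta_pos":[0,0,-0.8],"dr":[0,0,0],"fingers":1},
  {"delta_pos":[0,0,-1.8],"dr":[0,0,0],"fingers":1},
  {"delta_pos":[0,0,-3],"dr":[0,0,0],"fingers":1},
  {"delta_pos":[0,0,-4.2],"dr":[0,0,0],"fingers":1},
  {"delta_pos":[0,0,-5],"dr":[0,0,0],"fingers":1},
])

```text
time: 23.0
tool_pos: [0.5473, 0.0233, 0.1579]
tool_rot: [-3.141, 0.001, -2.382]
contact_force: [-0.7, 0.6, -3.1]
opening: 0.0301
grip_force: 30.0
```

```bash
cat >> h.py <<'E'
def go(x,y,z=None,yaw=None):
    s=robot.observe();p=s["tool_pos"];r=s["tool_rot"]
    from scipy.spatial.transform import Rotation as R
    M=R.from_euler("xyz",r).as_matrix(); d=np.array([x,y,p[2] if z is None else z])-p
    print("t",s["time"],"delta cm",(M.T@d)*100,"len",np.linalg.norm(d)*100,"yawdeg",np.degrees(r[2]),"q",s["qpos"],"F",s["contact_force"])
E
python3 - <<'E'
from h import *
go(.461,-.350)
im=viewer.read_camera("scene")
k=brass(im)
for q,z in(("front",.07),): pass
cs,_=cv2.findContours(k[200:320,240:380],cv2.RETR_EXTERNAL,cv2.CHAIN_APPROX_NONE)
for c in cs:
    if cv2.contourArea(c)>15: print(cv2.boundingRect(c),cv2.contourArea(c))
E
```

```text
t 23.0 delta cm [ 31.9559 -21.1434  -0.0035] len 38.31740681029982 yawdeg -136.50597928766305 q [-0.0973  0.4086  1.5109 -0.0001  1.2209 -2.4272] F [-0.6866  0.6352 -3.1156]
(55, 49, 25, 30) 219.0
(86, 44, 18, 7) 19.0
(10, 28, 22, 20) 50.0
```

Emit:
step_arm([
  {"delta_pos":[2.5,-1.6,0],"dr":[0,0,8],"fingers":1},
  {"delta_pos":[7,-4.6,0],"dr":[0,0,16],"fingers":1},
  {"delta_pos":[12,-7.9,0],"dr":[0,0,24],"fingers":1},
  {"delta_pos":[17,-11.2,0],"dr":[0,0,32],"fingers":1},
  {"delta_pos":[21.3,-14.1,0],"dr":[0,0,40],"fingers":1},
])

```text
time: 23.68
tool_pos: [0.4887, -0.2275, 0.1567]
tool_rot: [-3.141, 0.0, -3.086]
contact_force: [1.0, -0.2, -3.4]
opening: 0.0303
grip_force: 30.0
```

```bash
python3 -c "
from h import *
go(.461,-.350)"
```

```text
t 23.675 delta cm [  3.4484 -12.0722   0.0022] len 12.55501954568399 yawdeg -176.80584577567762 q [-0.5779  0.3948  1.5359 -0.0002  1.2107 -2.2043] F [ 0.9819 -0.2297 -3.4232]
```

Emit:
step_arm([
  {"delta_pos":[1.3,-4.5,0],"dr":[0,0,0],"fingers":1},
  {"delta_pos":[2.5,-8.8,0],"dr":[0,0,0],"fingers":1},
  {"delta_pos":[3.4,-12.1,0],"dr":[0,0,0],"fingers":1},
  {"delta_pos":[3.4,-12.1,2],"dr":[0,0,0],"fingers":1},
  {"delta_pos":[3.4,-12.1,5],"dr":[0,0,0],"fingers":1},
])

```text
time: 24.3
tool_pos: [0.463, -0.3495, 0.1067]
tool_rot: [-3.14, 0.001, -3.082]
contact_force: [0.9, 0.6, -3.6]
opening: 0.0298
grip_force: 30.0
```

Emit:
step_arm([
  {"delta_pos":[0,0,3],"dr":[0,0,0],"fingers":1},
  {"delta_pos":[0,0,5],"dr":[0,0,0],"fingers":1},
  {"delta_pos":[0,0,6],"dr":[0,0,0],"fingers":1},
  {"delta_pos":[0,0,6.8],"dr":[0,0,0],"fingers":1},
  {"delta_pos":[0,0,7.3],"dr":[0,0,0],"fingers":1},
])

```text
time: 24.92
tool_pos: [0.4632, -0.3487, 0.0339]
tool_rot: [-3.141, 0.001, -3.081]
contact_force: [-0.5, 0.3, -4.1]
opening: 0.0299
grip_force: 30.0
```

Expected touch-down is at a reported z of about 0.022, so I'm going down slowly.

Emit:
step_arm([
  {"delta_pos":[0,0,0.25],"dr":[0,0,0],"fingers":1},
  {"delta_pos":[0,0,0.5],"dr":[0,0,0],"fingers":1},
  {"delta_pos":[0,0,0.7],"dr":[0,0,0],"fingers":1},
  {"delta_pos":[0,0,0.85],"dr":[0,0,0],"fingers":1},
  {"delta_pos":[0,0,1.0],"dr":[0,0,0],"fingers":1},
])

```text
time: 25.55
tool_pos: [0.463, -0.3484, 0.0237]
tool_rot: [-3.141, 0.0, -3.081]
contact_force: [-0.6, -0.1, -3.4]
opening: 0.03
grip_force: 30.0
```

Emit:
step_arm([
  {"delta_pos":[0,0,0.05],"dr":[0,0,0],"fingers":1},
  {"delta_pos":[0,0,0.1],"dr":[0,0,0],"fingers":1},
  {"delta_pos":[0,0,0.15],"dr":[0,0,0],"fingers":1},
  {"delta_pos":[0,0,0.2],"dr":[0,0,0],"fingers":1},
  {"delta_pos":[0,0,0.2],"dr":[0,0,0],"fingers":1},
])

```text
time: 26.18
tool_pos: [0.4635, -0.3484, 0.023]
tool_rot: [-3.141, 0.001, -3.081]
contact_force: [0.6, 3.3, 7.5]
opening: 0.03
grip_force: 30.0
```

Emit:
step_arm([
  {"delta_pos":[0,0,0],"dr":[0,0,0],"fingers":0},
  {"delta_pos":[0,0,0],"dr":[0,0,0],"fingers":0},
  {"delta_pos":[0,0,-0.5],"dr":[0,0,0],"fingers":0},
  {"delta_pos":[0,0,-2],"dr":[0,0,0],"fingers":0},
  {"delta_pos":[0,0,-4],"dr":[0,0,0],"fingers":0},
])

```text
time: 26.8
tool_pos: [0.4629, -0.3484, 0.0627]
tool_rot: [-3.142, -0.0, -3.081]
contact_force: [0.3, 0.6, 0.5]
opening: 0.046
grip_force: 0.0
```

Emit:
step_arm([
  {"delta_pos":[0,0,-3],"dr":[0,0,0],"fingers":0},
  {"delta_pos":[0,0,-7],"dr":[0,0,0],"fingers":0},
  {"delta_pos":[-1.6,6,-7],"dr":[0,0,0],"fingers":0},
  {"delta_pos":[-3.2,12,-7],"dr":[0,0,0],"fingers":0},
  {"delta_pos":[-4.5,17,-7],"dr":[0,0,0],"fingers":-0.3},
])

```text
time: 27.42
tool_pos: [0.4978, -0.1741, 0.1331]
tool_rot: [-3.141, 0.002, -3.081]
contact_force: [-0.1, -0.2, 0.4]
opening: 0.0522
grip_force: 0.0
```

```bash
python3 - <<'E'
from h import *
from scipy.optimize import least_squares
go(.5468,.0234)
A=viewer.read_camera("scene");B=viewer.read_camera("top")
cv2.imwrite("pics/s9.png",A[:,:,::-1]);cv2.imwrite("pics/t9.png",B[:,:,::-1])
for n,im in(("scene",A),("top",B)):
    k=brass(im)
    cs,_=cv2.findContours(k,cv2.RETR_EXTERNAL,cv2.CHAIN_APPROX_NONE)
    for c in cs:
        if cv2.contourArea(c)>25: r=cv2.boundingRect(c);print(n,r,cv2.contourArea(c), "z.079->",ray(n,[r[0]+r[2]/2,r[1]+r[3]/2],.079)[0],"z.119",ray(n,[r[0]+r[2]/2,r[1]],.119)[0])
im=np.hstack([cv2.resize(A[200:330,130:450],None,fx=1.6,fy=1.6),]);
im=np.vstack([cv2.resize(A[200:330,130:450],(768,290)),cv2.resize(B[170:310,180:580],(768,270))])
cv2.imwrite("pics/v10.png",im[:,:,::-1])
E
```

```text
t 27.425 delta cm [-6.0909 19.4189 -0.0065] len 20.351749655235928 yawdeg -176.50314888523945 q [-0.4819  0.3968  1.6042  0.0001  1.139  -2.1138] F [-0.1409 -0.2198  0.4367]
scene (334, 470, 58, 9) 173.0 z.079-> [1.0786 0.2178 0.079 ] z.119 [1.0763 0.2144 0.119 ]
scene (166, 456, 57, 9) 173.0 z.079-> [ 1.0787 -0.1864  0.079 ] z.119 [ 1.0763 -0.1798  0.119 ]
scene (1, 442, 57, 8) 167.0 z.079-> [ 1.077  -0.5898  0.079 ] z.119 [ 1.0757 -0.5728  0.119 ]
scene (507, 410, 11, 38) 152.0 z.079-> [0.9423 0.5856 0.079 ] z.119 [0.9072 0.5771 0.119 ]
scene (253, 401, 32, 36) 430.5 z.079-> [ 0.9662 -0.0208  0.079 ] z.119 [ 0.9331 -0.0224  0.119 ]
scene (435, 398, 83, 79) 1189.5 z.079-> [0.9703 0.4943 0.079 ] z.119 [0.8841 0.4906 0.119 ]
scene (325, 397, 98, 52) 4501.5 z.079-> [0.9551 0.2412 0.079 ] z.119 [0.9022 0.236  0.119 ]
scene (151, 389, 15, 12) 29.5 z.079-> [ 0.9283 -0.3086  0.079 ] z.119 [ 0.9252 -0.3     0.119 ]
scene (172, 384, 6, 28) 27.5 z.079-> [ 0.9325 -0.2652  0.079 ] z.119 [ 0.9093 -0.2619  0.119 ]
scene (323, 340, 23, 20) 119.5 z.079-> [0.7697 0.1312 0.079 ] z.119 [0.7582 0.129  
[... 885 characters left out ...]
 z.079-> [ 0.4423 -0.345   0.079 ] z.119 [ 0.5024 -0.3353  0.119 ]
top (349, 221, 12, 11) 88.5 z.079-> [0.5468 0.0229 0.079 ] z.119 [0.5519 0.025  0.119 ]
top (194, 157, 21, 17) 99.5 z.079-> [0.6934 0.3799 0.079 ] z.119 [0.7019 0.3723 0.119 ]
top (297, 129, 26, 23) 195.5 z.079-> [0.756  0.1293 0.079 ] z.119 [0.7703 0.1286 0.119 ]
top (358, 105, 26, 83) 1263.0 z.079-> [ 0.7414 -0.0166  0.079 ] z.119 [ 0.8296 -0.0143  0.119 ]
top (356, 46, 33, 40) 536.0 z.079-> [ 0.9467 -0.0225  0.079 ] z.119 [ 0.9783 -0.0195  0.119 ]
top (215, 38, 102, 56) 4707.0 z.079-> [0.9461 0.2383 0.079 ] z.119 [0.9984 0.2355 0.119 ]
top (116, 37, 90, 69) 1615.5 z.079-> [0.9313 0.4949 0.079 ] z.119 [1.0005 0.4875 0.119 ]
```

View pics/v10.png

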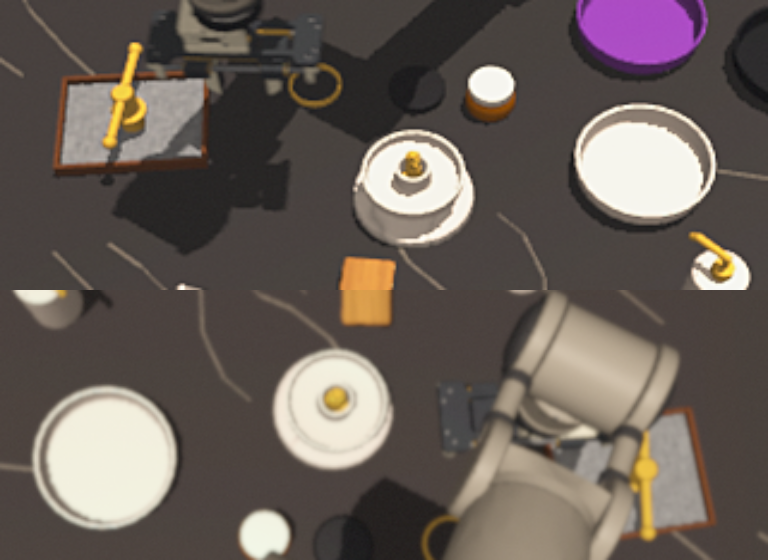

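The T-bar stands upright in the tray (top view (645,470)), clear of the gripper, and the dish is still on the stand. Next I move over the stud with 60 mm opening and descend in stages.

Emit:
step_arm([
  {"delta_pos":[-1.8,5.8,0],"dr":[0,0,0],"fingers":-0.3},
  {"delta_pos":[-3.6,11.6,0],"dr":[0,0,0],"fingers":-0.3},
  {"delta_pos":[-5.2,16.6,0],"dr":[0,0,0],"fingers":-0.3},
  {"delta_pos":[-6.1,19.4,0],"dr":[0,0,0],"fingers":-0.3},
  {"delta_pos":[-6.1,19.4,2],"dr":[0,0,0],"fingers":-0.3},
])

```text
time: 28.15
tool_pos: [0.5486, 0.0228, 0.1137]
tool_rot: [-3.141, 0.005, -3.078]
contact_force: [-0.2, -1.0, -0.1]
opening: 0.0596
grip_force: 0.0
```

Emit:
step_arm([
  {"delta_pos":[0,0,2],"dr":[0,0,0],"fingers":-0.3},
  {"delta_pos":[0,0,4],"dr":[0,0,0],"fingers":-0.3},
  {"delta_pos":[0,0,4.5],"dr":[0,0,0],"fingers":-0.3},
  {"delta_pos":[0,0,5],"dr":[0,0,0],"fingers":-0.3},
  {"delta_pos":[0,0,5],"dr":[0,0,0],"fingers":-0.3},
])

```text
time: 28.78
tool_pos: [0.5469, 0.0212, 0.0622]
tool_rot: [-3.141, 0.001, -3.081]
contact_force: [0.4, -0.2, -1.0]
opening: 0.0596
grip_force: 0.0
```

Emit:
step_arm([
  {"delta_pos":[0,0,0.3],"dr":[0,0,0],"fingers":-0.3},
  {"delta_pos":[0,0,0.6],"dr":[0,0,0],"fingers":-0.3},
  {"delta_pos":[0,0,0.9],"dr":[0,0,0],"fingers":-0.3},
  {"delta_pos":[0,0,1.1],"dr":[0,0,0],"fingers":-0.3},
  {"delta_pos":[0,0,1.2],"dr":[0,0,0],"fingers":-0.3},
])

```text
time: 29.4
tool_pos: [0.5465, 0.0214, 0.0495]
tool_rot: [-3.142, -0.0, -3.081]
contact_force: [1.5, 0.2, 0.2]
opening: 0.0596
grip_force: 0.0
```

Emit:
step_arm([
  {"delta_pos":[0,0.2,0.2],"dr":[0,0,0],"fingers":-0.3},
  {"delta_pos":[0,0.2,0.4],"dr":[0,0,0],"fingers":-0.3},
  {"delta_pos":[0,0.2,0.6],"dr":[0,0,0],"fingers":-0.3},
  {"delta_pos":[0,0.2,0.8],"dr":[0,0,0],"fingers":-0.3},
  {"delta_pos":[0,0.2,1.0],"dr":[0,0,0],"fingers":-0.3},
])

```text
time: 30.02
tool_pos: [0.5465, 0.0234, 0.0396]
tool_rot: [-3.141, 0.0, -3.081]
contact_force: [-0.7, -0.5, -0.3]
opening: 0.0599
grip_force: 0.0
```

Emit:
step_arm([
  {"delta_pos":[0,0,0.2],"dr":[0,0,0],"fingers":-0.3},
  {"delta_pos":[0,0,0.4],"dr":[0,0,0],"fingers":-0.3},
  {"delta_pos":[0,0,0.6],"dr":[0,0,0],"fingers":-0.3},
  {"delta_pos":[0,0,0.7],"dr":[0,0,0],"fingers":-0.3},
  {"delta_pos":[0,0,0.8],"dr":[0,0,0],"fingers":-0.3},
])

```text
time: 30.65
tool_pos: [0.5465, 0.0234, 0.0317]
tool_rot: [-3.141, 0.0, -3.081]
contact_force: [0.0, 0.4, 0.7]
opening: 0.0597
grip_force: 0.0
```

Emit:
step_arm([
  {"delta_pos":[0,0,0.1],"dr":[0,0,0],"fingers":-0.3},
  {"delta_pos":[0,0,0.2],"dr":[0,0,0],"fingers":-0.3},
  {"delta_pos":[0,0,0.3],"dr":[0,0,0],"fingers":-0.3},
  {"delta_pos":[0,0,0.3],"dr":[0,0,0],"fingers":-0.3},
  {"delta_pos":[0,0,0.3],"dr":[0,0,0],"fingers":-0.3},
])

```text
time: 31.28
tool_pos: [0.5464, 0.0234, 0.0287]
tool_rot: [-3.141, 0.0, -3.081]
contact_force: [-0.2, -0.2, 0.9]
opening: 0.0596
grip_force: 0.0
```

Emit:
step_arm([
  {"delta_pos":[0,0,0.1],"dr":[0,0,0],"fingers":1},
  {"delta_pos":[0,0,0.1],"dr":[0,0,0],"fingers":1},
  {"delta_pos":[0,0,0.1],"dr":[0,0,0],"fingers":1},
  {"delta_pos":[0,0,0.1],"dr":[0,0,0],"fingers":1},
  {"delta_pos":[0,0,0.1],"dr":[0,0,0],"fingers":1},
], newtons=25)

```text
time: 31.9
tool_pos: [0.5464, 0.0234, 0.0276]
tool_rot: [-3.142, -0.0, -3.081]
contact_force: [-0.1, 0.2, -2.0]
opening: 0.0429
grip_force: 25.0
```

Emit:
step_arm([
  {"delta_pos":[0,0,0],"dr":[0,0,0],"fingers":1},
  {"delta_pos":[0,0,-0.1],"dr":[0,0,0],"fingers":1},
  {"delta_pos":[0,0,-0.4],"dr":[0,0,0],"fingers":1},
  {"delta_pos":[0,0,-0.7],"dr":[0,0,0],"fingers":1},
  {"delta_pos":[0,0,-1],"dr":[0,0,0],"fingers":1},
])

```text
time: 32.52
tool_pos: [0.5465, 0.0233, 0.038]
tool_rot: [-3.141, 0.0, -3.081]
contact_force: [-0.0, 0.0, -2.0]
opening: 0.043
grip_force: 25.0
```

Emit:
step_arm([
  {"delta_pos":[0,0,-1],"dr":[0,0,0],"fingers":1},
  {"delta_pos":[0,0,-3],"dr":[0,0,0],"fingers":1},
  {"delta_pos":[0,0,-5.5],"dr":[0,0,0],"fingers":1},
  {"delta_pos":[0,0,-7.5],"dr":[0,0,0],"fingers":1},
  {"delta_pos":[0,0,-8.3],"dr":[0,0,0],"fingers":1},
])

```text
time: 33.15
tool_pos: [0.5472, 0.0233, 0.1224]
tool_rot: [-3.141, 0.003, -3.081]
contact_force: [0.8, 0.1, -2.3]
opening: 0.0432
grip_force: 25.0
```

```bash
python3 -c "
from h import *
go(.483,.309)"
```

```text
t 33.15 delta cm [ 4.6612 28.9056 -0.0278] len 29.279034832142397 yawdeg -176.50426276697934 q [-0.0973  0.4419  1.563  -0.0001  1.134  -1.7291] F [ 0.8155  0.0791 -2.2974]
```

Emit:
step_arm([
  {"delta_pos":[0.5,3,0],"dr":[0,0,0],"fingers":1},
  {"delta_pos":[1.3,8,0],"dr":[0,0,0],"fingers":1},
  {"delta_pos":[2.1,13,0],"dr":[0,0,0],"fingers":1},
  {"delta_pos":[2.9,18,0],"dr":[0,0,0],"fingers":1},
  {"delta_pos":[3.7,23,0],"dr":[0,0,0],"fingers":1},
])

```text
time: 33.78
tool_pos: [0.4947, 0.2521, 0.1204]
tool_rot: [-3.141, -0.001, -3.081]
contact_force: [1.1, 0.3, -2.8]
opening: 0.0431
grip_force: 25.0
```

Emit:
step_arm([
  {"delta_pos":[0.6,3.7,0],"dr":[0,0,0],"fingers":1},
  {"delta_pos":[0.95,5.9,0],"dr":[0,0,0],"fingers":1},
  {"delta_pos":[0.95,5.9,0],"dr":[0,0,0],"fingers":1},
  {"delta_pos":[0.95,5.9,1],"dr":[0,0,0],"fingers":1},
  {"delta_pos":[0.95,5.9,3],"dr":[0,0,0],"fingers":1},
])

```text
time: 34.4
tool_pos: [0.4831, 0.3081, 0.0904]
tool_rot: [3.142, 0.001, -3.082]
contact_force: [0.7, 0.6, -2.8]
opening: 0.0432
grip_force: 25.0
```

```bash
python3 - <<'E'
from h import *
go(.483,.309)
for n,b in(("scene",(365,240,435,305)),("top",(190,210,280,302))):
    im=cv2.imread(f"pics/{'s' if n=='scene' else 't'}9.png")[:,:,::-1].copy()
    h=cv2.convexHull(blob(white(im),b).astype(np.int32))[:,0]
    print(n,circ(ray(n,h,.038)))
E
```

```text
t 34.4 delta cm [0.003  0.0911 0.    ] len 0.09119447553392862 yawdeg -176.5762516538464 q [ 0.4342  0.5202  1.5276 -0.0004  1.0927 -1.1961] F [ 0.747   0.5831 -2.8159]
scene (array([0.4845, 0.3081]), np.float64(0.08865536414569133))
top (array([0.4819, 0.3101]), np.float64(0.08890883812902035))
```

Emit:
step_arm([
  {"delta_pos":[0,0,2],"dr":[0,0,0],"fingers":1},
  {"delta_pos":[0,0,4.5],"dr":[0,0,0],"fingers":1},
  {"delta_pos":[0,0,6.5],"dr":[0,0,0],"fingers":1},
  {"delta_pos":[0,0,8],"dr":[0,0,0],"fingers":1},
  {"delta_pos":[0,0,8.8],"dr":[0,0,0],"fingers":1},
])

```text
time: 35.02
tool_pos: [0.4823, 0.3082, 0.0016]
tool_rot: [-3.141, -0.001, -3.082]
contact_force: [1.1, 0.2, -1.8]
opening: 0.0432
grip_force: 25.0
```

Emit:
step_arm([
  {"delta_pos":[0,0,0.3],"dr":[0,0,0],"fingers":1},
  {"delta_pos":[0,0,0.6],"dr":[0,0,0],"fingers":1},
  {"delta_pos":[0,0,0.9],"dr":[0,0,0],"fingers":1},
  {"delta_pos":[0,0,1.15],"dr":[0,0,0],"fingers":1},
  {"delta_pos":[0,0,1.4],"dr":[0,0,0],"fingers":1},
])

```text
time: 35.65
tool_pos: [0.4825, 0.3091, -0.0113]
tool_rot: [3.142, 0.0, -3.081]
contact_force: [0.0, -0.5, -2.5]
opening: 0.0435
grip_force: 25.0
```

Emit:
step_arm([
  {"delta_pos":[0,0,0.1],"dr":[0,0,0],"fingers":1},
  {"delta_pos":[0,0,0.2],"dr":[0,0,0],"fingers":1},
  {"delta_pos":[0,0,0.3],"dr":[0,0,0],"fingers":1},
  {"delta_pos":[0,0,0.35],"dr":[0,0,0],"fingers":1},
  {"delta_pos":[0,0,0.4],"dr":[0,0,0],"fingers":1},
])

```text
time: 36.28
tool_pos: [0.4824, 0.309, -0.0154]
tool_rot: [-3.141, 0.0, -3.081]
contact_force: [-0.0, -0.0, -3.6]
opening: 0.0432
grip_force: 25.0
```

Emit:
step_arm([
  {"delta_pos":[0,0,0.05],"dr":[0,0,0],"fingers":1},
  {"delta_pos":[0,0,0.1],"dr":[0,0,0],"fingers":1},
  {"delta_pos":[0,0,0.15],"dr":[0,0,0],"fingers":1},
  {"delta_pos":[0,0,0.2],"dr":[0,0,0],"fingers":1},
  {"delta_pos":[0,0,0.2],"dr":[0,0,0],"fingers":1},
])

```text
time: 36.9
tool_pos: [0.4824, 0.309, -0.0164]
tool_rot: [-3.142, 0.0, -3.081]
contact_force: [-3.4, -0.8, 5.9]
opening: 0.0431
grip_force: 25.0
```

Touched down where expected. Releasing to 60 mm and going up.

Emit:
step_arm([
  {"delta_pos":[0,0,0],"dr":[0,0,0],"fingers":-0.3},
  {"delta_pos":[0,0,0],"dr":[0,0,0],"fingers":-0.3},
  {"delta_pos":[0,0,0],"dr":[0,0,0],"fingers":-0.3},
  {"delta_pos":[0,0,-1],"dr":[0,0,0],"fingers":-0.3},
  {"delta_pos":[0,0,-3],"dr":[0,0,0],"fingers":-0.3},
])

```text
time: 37.52
tool_pos: [0.482, 0.3088, 0.0128]
tool_rot: [-3.141, -0.001, -3.081]
contact_force: [1.1, -0.1, -0.2]
opening: 0.0595
grip_force: 0.0
```

Emit:
step_arm([
  {"delta_pos":[0,0,-5],"dr":[0,0,0],"fingers":-0.3},
  {"delta_pos":[0,0,-10],"dr":[0,0,0],"fingers":-0.3},
  {"delta_pos":[0,-6,-12],"dr":[0,0,0],"fingers":-0.3},
  {"delta_pos":[0,-12,-12],"dr":[0,0,0],"fingers":-0.3},
  {"delta_pos":[0,-17,-12],"dr":[0,0,0],"fingers":-0.3},
])

```text
time: 38.15
tool_pos: [0.4929, 0.1375, 0.1339]
tool_rot: [-3.141, 0.002, -3.081]
contact_force: [0.9, 0.0, -0.5]
opening: 0.0597
grip_force: 0.0
```

Emit:
step_arm([
  {"delta_pos":[0,-5,0],"dr":[0,0,0],"fingers":-0.3},
  {"delta_pos":[0,-8,0],"dr":[0,0,0],"fingers":-0.3},
  {"delta_pos":[0,-8,0],"dr":[0,0,0],"fingers":-0.3},
  {"delta_pos":[0,-8,0],"dr":[0,0,0],"fingers":-0.3},
  {"delta_pos":[0,-8,0],"dr":[0,0,0],"fingers":-0.3},
])

```text
time: 38.78
tool_pos: [0.4975, 0.0606, 0.1328]
tool_rot: [3.141, 0.0, -3.079]
contact_force: [-0.6, 0.2, -0.4]
opening: 0.0596
grip_force: 0.0
```

```bash
python3 - <<'E'
from h import *
print(robot.observe()["time"],robot.observe()["tool_pos"])
for n,b in(("scene",(360,235,440,310)),("top",(190,210,280,302))):
    im=viewer.read_camera(n); cv2.imwrite(f"pics/end_{n}.png",im[:,:,::-1])
    h=cv2.convexHull(blob(white(im),b).astype(np.int32))[:,0]
    x0,y0,x1,y1=b
    print(n,"large",circ(ray(n,h,.038)))
    g=cv2.cvtColor(im,cv2.COLOR_RGB2GRAY)[y0:y1,x0:x1]
    c=cv2.HoughCircles(cv2.resize(g,None,fx=4,fy=4,interpolation=3),cv2.HOUGH_GRADIENT,1,20,param1=60,param2=30,minRadius=20,maxRadius=170)
    if c is not None:
        for u,v,r in c[0][:5]: print((u/4+x0,v/4+y0,r/4),ray(n,[u/4+x0,v/4+y0],.03)[0])
    k=brass(im); c=blob(k,(160,210,225,275) if n=="scene" else (490,230,540,310)); r=cv2.boundingRect(c); print("tbar",r)
E
```

```text
38.775 [0.4975 0.0606 0.1328]
scene large (array([0.4844, 0.3081]), np.float64(0.0886919473653221))
(np.float32(395.625), np.float32(275.625), np.float32(29.25)) [0.4969 0.3008 0.03  ]
(np.float32(400.375), np.float32(273.375), np.float32(27.325)) [0.4878 0.3151 0.03  ]
(np.float32(395.375), np.float32(270.625), np.float32(24.875)) [0.4795 0.3    0.03  ]
(np.float32(398.625), np.float32(280.625), np.float32(24.1)) [0.5134 0.3098 0.03  ]
(np.float32(405.375), np.float32(272.625), np.float32(23.625)) [0.4839 0.3302 0.03  ]
tbar (173, 219, 18, 48)
top large (array([0.4818, 0.3101]), np.float64(0.08902664152007958))
(np.float32(234.375), np.float32(256.375), np.float32(37.525)) [0.4823 0.3101 0.03  ]
(np.float32(239.375), np.float32(257.625), np.float32(33.55)) [0.4793 0.2981 0.03  ]
(np.float32(235.375), np.float32(261.375), np.float32(34.65)) [0.4702 0.3074 0.03  ]
(np.float32(228.375), np.float32(258.375), np.float32(32.45)) [0.4774 0.3244 0.03  ]
(np.float32(230.625), np.float32(252.625), np.float32(33.0)) [0.4914 0.3194 0.03  ]
tbar (501, 230, 21, 70)
```

```bash
python3 -c "
from cell import robot
print(robot.hand_in())"
```

```text
the job is handed in; nothing more can be done
None
```

I handed the job in at about 39 s: the T-bar stands upright in the tray and the small dish is nested in the large dish; the handed-in verdict wasn't shown, and I inferred the nesting from its touchdown height and the large dish's unchanged position rather than a picture.

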